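# Swing the drip spout over the staked pot and open its shut-off lever

### The arm

A 6-joint arm with a two-finger parallel gripper is mounted at the origin on the work surface. World frame = base frame: x ahead of the robot, y to its left, z up, the work surface at z = 0. Lengths are in m, angles in rad, forces in N, time in s.
With the tool pointing down it reaches from about 0.4 to 0.825 m from the base axis. Payload 7 kg.
Tool frame: the origin (TCP) lies midway between the tips of the shut fingers; the grasp point (between the pads) lies 19 mm behind it; z points along the fingers, y is the line along which they close (so a half turn about z gives the same grasp; the last joint's range is limited). The gripper opens to 88 mm and grips with 3 to 60 N. Pads are 19 mm wide; open, the fingers measure 130 mm over their backs; the gripper's body (78 mm by 193 mm) begins 47 mm behind the grasp point.
Start: joints at [1.566, 0.359, 0.012, 0, -1.224, -0.288], TCP at [0.195, 0.646, 0.227] pointing down, gripper open.
Joint ranges: [-3.07, 3.07], [-1.43, 2.12], [-1.02, 1.25], [-3.03, 1.67], [-3.05, -0], [-3.03, 3.03]. Speed limits (rad/s): [2.39, 2.39, 3.01, 3.14, 3.14, 3.14].

### API

Orientations are given as [roll, pitch, yaw] about the fixed x, y, z axes, in that order (R = Rz(yaw) Ry(pitch) Rx(roll)).
In Python, from station import arm gives the robot as it stands. The module is installed in compiled form; this text tells all that it offers.
- The arm moves only by the tool carry_out, never from a script. Its argument "commands" is a list of rows, each a list of 4 numbers: the shift along the world's x, y, z in units of 50 mm (1.0 is 50 mm), then the turn about the world's z in units of 6 degrees (1.0 is 6 degrees). A call has exactly 10 rows; each row is the pose to reach, as a shift and turn from the pose commanded when the call began; what a row does not reach only later rows make up. A row lasts 1/8 s, in which the tool goes at most 62.5 mm and 10.7 degrees, less where a joint would pass 70% of its speed; a pose out of reach is approached as far as the arm can. A call with a gripper value outside its range is refused whole. "claw" is the closure, from 0 (fully open) to 1 (shut), set as the call begins (left out, the last holds). The fingers move at their own pace and stop on an object; "force" is the grip in N (left out, the last holds). Time passes only in rows, so rows that repeat a pose let the fingers close, or fill a call up. It gives the time, the measured TCP pose, the force, the opening and the grip force at its end, in the units of the state.
- arm.get_state(): the state, without advancing time (a new reading comes with each control period).
- arm.grab_frame(name): name is "side" or "top" or "wrist"; returns a dict with "pixels" (480x640x3 uint8, red, green, blue), "fx", "fy", "cx", "cy" (pixels), "eye" and "orientation" of the camera in the world. Camera axes: x right, y down, z forward; pixel columns grow to the right and rows downward; lengths in m; the calibration is good to about 2 mm. A picture is of the moment at which its call begins. There is no depth.
- arm.job_done(): hands the job in; it is judged then, once.
Trained networks look in a picture, given as the dict that the camera call returned (one of the last four; its "shot" number tells which), for a name from the list of things; names that differ only in an ending like _2 or _b are one class to them, and where a whole thing is asked for, a point or a joint stands for the part that bears it (a point fixed in the world has none). Each returns a list of dicts, best first, with "conf" (0 to 1); they miss things now and then, are a little off and sometimes report something else, mostly with a low value. They report only what shows in the picture. A call takes as long as a camera call.
- arm.regions_of(picture, query): "pixels" (480x640 bool, what is visible of it) and "uv" ([column, row] in pixels, amid what is visible of it).
- arm.mark_of(picture, query): "uv" ([column, row] in pixels: a listed point, or the origin of a listed thing).
The state is a dict: "t": time; "q": joint angles; "qd": joint speeds; "joint_efforts": joint torques, N m; "eef_pos": TCP position; "ee_rot": TCP orientation; "force": force on the tool from outside, world axes, zero at the start; "moment": the same for the moment, N m; "width": finger opening in m; "gripper_force": force on a finger pad.
Only numpy, scipy, OpenCV 4.12 (cv2) and the standard library are available. Lean on these libraries where they do the work, as an engineer would, in place of code of your own. Each camera call takes 0.05 s, during which the arm holds its last target. There are 200 camera calls.

### The job

Set up the drip feeder for the staked plant pot: with a fingertip, gently push the swinging spout arm round until its nozzle hangs over the middle of the terracotta pot that has the bamboo stake and clip in it. Only then push the flat shut-off lever, at the other end of the feeder, round to its open stop, so that it lies in line with the feed pipe, leaving the nozzle where it is. Only push: lift nothing, and leave the pots, the jar and everything else standing where they are.

Things in the scene. Friction and masses are not known exactly. Their poses are not given: they have to be found in the camera images.
- feeder: The drip feeder, screwed to the table: a dark foot plate 84 mm by 350 mm by 12 mm carrying an upright steel column (28 mm thick) at one end and a thinner standpipe 270 mm away at the other, joined by a level feed pipe 36 mm above the table. Origin: on the table, on the column's axis, which is the axis of the spout arm. z up; the standpipe stands at y = -270 mm, so the feed pipe runs along -y; the three vessels stand on the +x side.
- spout (a joint): Angle (rad) of the swinging spout arm about the column's vertical axis: 0 when the arm points along the feeder's +x, growing anticlockwise seen from above, free from -1.5 to 1.5. Turns on light friction (about 0.08 N m, under 1 N at the middle of the arm), has no spring and stays where it is left.
- nozzle (a point): Lower end of the nozzle, 190 mm from the column's axis and 130 mm above the table. The spout arm is a level round steel tube 16 mm thick, its centre line 165 mm above the table (157 to 173 mm), from a brass hub (42 mm across, 150 to 180 mm above the table) on top of the column out to the elbow above the nozzle; the nozzle, 19 mm across, hangs down from there.
- spout_mid (a point): Point on the centre line of the spout arm, 120 mm from the column's axis, 165 mm above the table: a good place to push sideways.
- valve (a joint): Angle (rad) of the shut-off lever about its vertical pivot: 0 shut, lever along the feeder's +x, across the pipe; it grows clockwise seen from above to a hard stop at 1.571, open, where the lever lies in line with the pipe and points along the feeder's -y, away from the column. Friction about 0.08 N m, no spring; stays where it is left.
- lever_pivot (a point): On the lever's vertical pivot axis, on top of the standpipe, 142 mm above the table, at the lever's mid-height.
- lever_tip (a point): Free end of the shut-off lever, 95 mm from the pivot, mid-height. The lever is a flat steel bar 12 mm wide and 18 mm tall (133 to 151 mm above the table); its brass hub is 30 mm across.
- stake_pot_mouth (a point): Centre of the mouth, at rim height, of the terracotta pot with the bamboo stake: 116 mm across, 95 mm tall, loose on the table. The stake, 10 mm thick, stands in it 40 mm from the pot's middle towards the feeder's +x (within 15 degrees), beyond the nozzle's sweep, and reaches 230 mm above the table, with a small steel spring clip near its top. It stands about 190 mm from the column's axis; which of the three places it takes varies. The arm swings clear of the stake.
- plain_pot_mouth (a point): Centre of the mouth of a like terracotta pot without a stake, 116 mm across, 95 mm tall, loose, in another of the three places. Not to be disturbed.
- jar: Glass propagation jar closed with a steel lid, 90 mm across, 105 mm tall, loose, in another of the three places. Origin at the centre of its underside. Not to be disturbed.
- thumb_pot: Small terracotta thumb pot, 44 mm across, 45 mm tall, loose on the table under the sweep of the spout arm, about 90 mm from the column's axis. Origin at the centre of its underside.
- trowel: Steel trowel with a wooden handle, about 310 mm long, lying on the table. Origin under the blade's root.
- dibber: Green plastic dibber with a T handle, about 220 mm long, lying on the table. Origin under it near the handle.
- spray: Amber glass bottle, 66 mm across, 170 mm tall, standing. Origin at the centre of its underside.
- saucer: Blue ceramic saucer, 120 mm across, 20 mm tall. Origin at the centre of its underside.

How it is judged:
By the outcome, as a careful person would: the job done as asked, in the order asked, and still so for the second after the job is handed in, with the robot touching nothing.
It also fails if it takes over 51 s, if anything falls off the work surface, if the arm or the gripper's body presses on something with over 40 N, if the wrist force passes 120 N, or if a joint passes its speed limit or range.

## Working session

There is one attempt and no reset: what is moved stays moved. The work goes in short steps, Python scripts to look and compute and a tool call to move; the robot and the scene stay as the last step left them, time stands still between calls to the robot, and variables do not carry over. Pictures are saved under pics/ and viewed, at most 10 in all, crops included, and the job is handed in when it is done.

Besides the shell and the picture viewer there is one more tool, called after "Call:" by a JSON object that holds its "api" and its "payload", one argument or row to a line. carry_out: Moves the arm, as the interface text tells. Its arguments: {"type":"object","properties":{"commands":{"type":"array","items":{"type":"array","items":{"type":"number"}}},"claw":{"type":"number"},"force":{"type":"number"}},"required":["commands"]}

```bash
mkdir -p pics
cat > h.py <<'E'
import numpy as np, cv2
from station import arm
from scipy.spatial.transform import Rotation as Ro
def Rm(o):
    o=np.array(o,float)
    if o.shape==(3,3): return o
    if o.size==4: return Ro.from_quat(o).as_matrix()
    return Ro.from_euler('xyz',o).as_matrix()
def ray(f,uv):
    d=np.array([(uv[0]-f['cx'])/f['fx'],(uv[1]-f['cy'])/f['fy'],1.])
    return np.array(f['eye']),Rm(f['orientation'])@d
def atz(f,uv,z):
    e,d=ray(f,uv); return e+d*(z-e[2])/d[2]
def proj(f,p):
    c=Rm(f['orientation']).T@(np.array(p)-f['eye']); return np.array([f['fx']*c[0]/c[2]+f['cx'],f['fy']*c[1]/c[2]+f['cy']])
def save(f,n): cv2.imwrite('pics/'+n+'.png',f['pixels'][:,:,::-1])
E
python3 - <<'E'
from h import *
Z=dict(feeder=0,nozzle=.13,spout_mid=.165,lever_pivot=.142,lever_tip=.142,stake_pot_mouth=.095,plain_pot_mouth=.095,jar=0,thumb_pot=0,spray=0,saucer=0)
for c in ['top','side']:
    f=arm.grab_frame(c); save(f,c+'0')
    print(c,np.round(f['eye'],3),f['orientation'])
    for n,z in Z.items():
        for m in arm.mark_of(f,n)[:2]: print(n,round(m['conf'],2),np.round(m['uv']),np.round(atz(f,m['uv'],z),3))
print(arm.get_state())
E
```

```text
top [ 0.211 -0.004  1.708] [-2.96049181 -0.00369961 -1.57038813]
feeder 0.78 [305. 244.] [0.502 0.053 0.   ]
nozzle 0.62 [259. 183.] [0.654 0.18  0.13 ]
nozzle 0.62 [305. 246.] [0.476 0.05  0.13 ]
spout_mid 0.58 [273. 201.] [0.593 0.135 0.165]
lever_pivot 0.55 [402. 213.] [ 0.565 -0.216  0.142]
lever_tip 0.81 [395. 183.] [ 0.65  -0.198  0.142]
stake_pot_mouth 0.72 [353. 189.] [ 0.647 -0.084  0.095]
stake_pot_mouth 0.33 [260. 183.] [0.664 0.18  0.095]
plain_pot_mouth 0.61 [290. 171.] [0.699 0.094 0.095]
jar 0.7 [246. 217.] [0.585 0.231 0.   ]
thumb_pot 0.67 [300. 212.] [0.601 0.069 0.   ]
thumb_pot 0.31 [396. 185.] [ 0.684 -0.22   0.   ]
spray 0.6 [178. 216.] [0.587 0.437 0.   ]
saucer 0.83 [474. 286.] [ 0.379 -0.443  0.   ]
side [0.447 0.835 0.69 ] [-2.13805222 -0.02602924 -3.06782564]
feeder 0.79 [309. 302.] [0.511 0.047 0.   ]
feeder 0.22 [263. 266.] [ 0.646 -0.081  0.   ]
nozzle 0.78 [237. 289.] [0.646 0.173 0.13 ]
spout_mid 0.85 [266. 266.] [0.592 0.135 0.165]
spout_mid 0.56 [264. 231.] [0.622 0.005 0.165]
lever_pivot 0.63 [301. 196.] [ 0.562 -0.225  0.142]
lever_tip 0.53 [267. 1
[... 517 characters left out ...]
r 0.28 [269. 303.] [0.605 0.06  0.   ]
{'t': 1.2, 'q': array([ 1.56613621e+00,  3.58635647e-01,  1.19291743e-02, -2.79128027e-06,
       -1.22407689e+00, -2.88096428e-01]), 'qd': array([ 0.00010436,  0.00048808,  0.00121009,  0.00089944,  0.001737  ,
       -0.00165545]), 'joint_efforts': array([-4.53086777e-04, -5.82391298e+01,  2.93298197e+01,  7.00264424e+00,
        1.22167915e-02, -2.34203117e-05]), 'eef_pos': array([0.19481285, 0.64627808, 0.22655039]), 'ee_rot': array([-3.14158097e+00,  6.20176542e-06, -2.92757496e-01]), 'force': array([ 0.19362422,  0.31359994, -0.28590587]), 'moment': array([ 0.01558726, -0.00941792, -0.01498165]), 'gripper_force': 0.0, 'width': 0.08760416250083343}
```

View pics/top0.png

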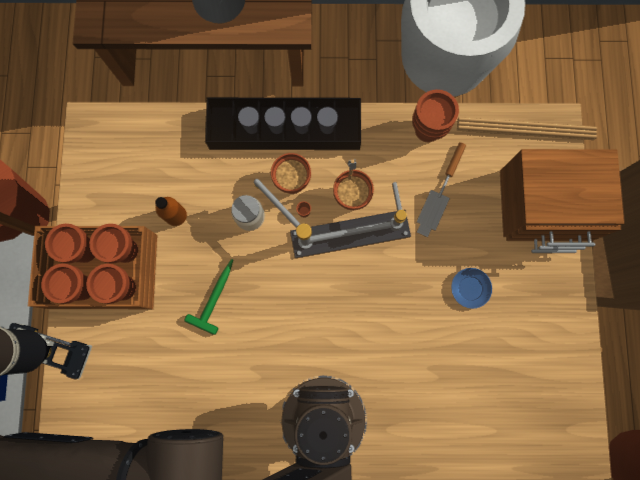

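View pics/side0.png

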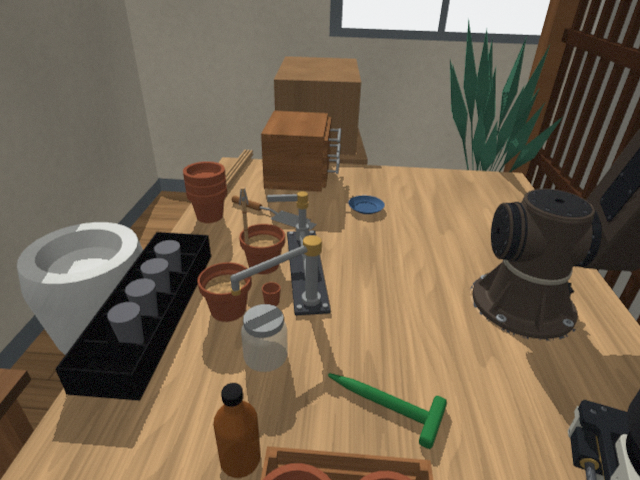

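The top view shows the column at about (305,235), the nozzle at (259,183) between the jar and the plain pot, and the stake pot at (353,189). The side view agrees with this. The feeder yaw is about 0.205. I need to swing the spout clockwise by about 85°.

Call:
{"api": "carry_out", "payload": {
  "commands": [
    [0, 0, 1, 0],
    [0.6, -0.8, 1.8, 1],
    [1.4, -1.8, 2, 2],
    [2.2, -2.9, 2, 3.2],
    [3.0, -4.0, 2, 4.4],
    [3.8, -5.1, 2, 5.6],
    [4.7, -6.2, 2, 6.8],
    [5.6, -7.3, 2, 8],
    [6.5, -8.4, 2, 9],
    [7.4, -9.5, 1.5, 9.8]
  ],
  "claw": 1,
  "force": 20
}}

```text
t: 2.45
eef_pos: [0.5311, 0.2129, 0.3147]
ee_rot: [3.141, -0.003, 0.737]
force: [0.6, 0.4, -0.2]
width: 0.001
gripper_force: 0.0
```

Run:
```python
from h import *
s=arm.get_state(); print(s['t'],s['eef_pos'],s['ee_rot'],s['width'],s['q'])
f=arm.grab_frame('wrist'); save(f,'w1')
for n,z in dict(nozzle=.13,spout_mid=.165,plain_pot_mouth=.095,stake_pot_mouth=.095,feeder=0,lever_pivot=.142).items():
    for m in arm.mark_of(f,n)[:1]: print(n,round(m['conf'],2),np.round(m['uv']),np.round(atz(f,m['uv'],z),3))
```

```text
2.45 [0.53110399 0.21290994 0.31473977] [ 3.14114179e+00 -2.95761033e-03  7.36831703e-01] 0.0009674802140920447 [ 7.23375227e-01  1.42705098e-01 -7.82083467e-02  4.21542201e-04
 -1.34691949e+00  1.58415916e+00]
nozzle 0.89 [424. 149.] [0.652 0.186 0.13 ]
spout_mid 0.63 [432. 229.] [0.601 0.136 0.165]
plain_pot_mouth 0.7 [505. 175.] [0.699 0.093 0.095]
stake_pot_mouth 0.7 [569. 309.] [ 0.648 -0.087  0.095]
feeder 0.54 [342. 166.] [0.589 0.222 0.   ]
```

View pics/w1.png

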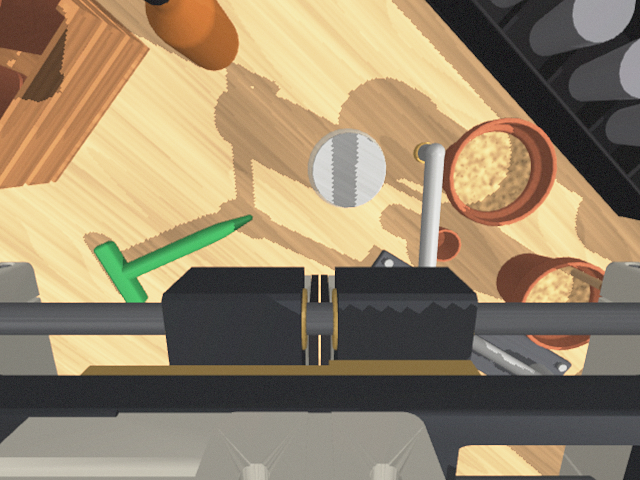

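The wrist view shows the arm tube running from (432,265) up to the nozzle at (424,149), in line with the tool. The jar at (347,168) is clear. Next I'll lower to spout height beside the arm.

Call:
{"api": "carry_out", "payload": {
  "commands": [
    [0, 0, 0, 0],
    [0, 0, 0, 0],
    [0, 0, 0, 0],
    [0, 0, 0, 0],
    [0, 0, 0, 0],
    [0, 0, -0.3, 0],
    [0, 0, -0.6, 0],
    [0, 0, -0.6, 0],
    [0, 0, -0.6, 0],
    [0, 0, -0.6, 0]
  ]
}}

```text
t: 4.05
eef_pos: [0.5298, 0.2145, 0.2839]
ee_rot: [3.141, -0.001, 0.734]
force: [0.3, 0.3, 0.3]
width: 0.0004
gripper_force: 0.0
```

Call:
{"api": "carry_out", "payload": {
  "commands": [
    [0.2, -0.3, 0, 0],
    [0.4, -0.6, 0, 0],
    [0.6, -0.9, -0.4, 0],
    [0.7, -1.0, -0.9, 0],
    [0.7, -1.0, -1.4, 0],
    [0.7, -1.0, -1.9, 0],
    [0.7, -1.0, -2.2, 0],
    [0.7, -1.0, -2.4, 0],
    [0.7, -1.0, -2.4, 0],
    [0.7, -1.0, -2.4, 0]
  ]
}}

```text
t: 5.3
eef_pos: [0.5651, 0.1646, 0.1644]
ee_rot: [3.141, -0.001, 0.734]
force: [-0.5, -0.1, 0.1]
width: 0.0006
gripper_force: 0.0
```

Run:
```python
from h import *
s=arm.get_state(); print(s['t'],s['eef_pos'],s['ee_rot'])
C=np.array([.5065,.05]);p0=s['eef_pos'][:2];y0=s['ee_rot'][2]
for d in (.029,.012):
  for t in np.linspace(.735,-.765,21):
    p=C+.12*np.array([np.cos(t),np.sin(t)])+d*np.array([-np.sin(t),np.cos(t)])
    print(d,round(t,3),np.round((p-p0)/.05,2),round(np.degrees(t-y0)/6,2))
f=arm.grab_frame('wrist'); save(f,'w2')
```

```text
5.3 [0.56509543 0.16458505 0.1643591 ] [ 3.14112773e+00 -1.22361916e-03  7.33715970e-01]
0.029 0.735 [ 0.22 -0.25] 0.01
0.029 0.66 [ 0.37 -0.36] -0.7
0.029 0.585 [ 0.51 -0.48] -1.42
0.029 0.51 [ 0.64 -0.61] -2.14
0.029 0.435 [ 0.76 -0.75] -2.85
0.029 0.36 [ 0.87 -0.9 ] -3.57
0.029 0.285 [ 0.97 -1.06] -4.28
0.029 0.21 [ 1.05 -1.22] -5.0
0.029 0.135 [ 1.13 -1.39] -5.72
0.029 0.06 [ 1.19 -1.57] -6.43
0.029 -0.015 [ 1.24 -1.75] -7.15
0.029 -0.09 [ 1.27 -1.93] -7.87
0.029 -0.165 [ 1.29 -2.11] -8.58
0.029 -0.24 [ 1.3 -2.3] -9.3
0.029 -0.315 [ 1.29 -2.48] -10.01
0.029 -0.39 [ 1.27 -2.67] -10.73
0.029 -0.465 [ 1.23 -2.85] -11.45
0.029 -0.54 [ 1.18 -3.03] -12.16
0.029 -0.615 [ 1.12 -3.2 ] -12.88
0.029 -0.69 [ 1.05 -3.37] -13.6
0.029 -0.765 [ 0.96 -3.54] -14.31
0.012 0.735 [ 0.45 -0.5 ] 0.01
0.012 0.66 [ 0.58 -0.63] -0.7
0.012 0.585 [ 0.7  -0.77] -1.42
0.012 0.51 [ 0.81 -0.91] -2.14
0.012 0.435 [ 0.9  -1.06] -2.85
0.012 0.36 [ 0.99 -1.22] -3.57
0.012 0.285 [ 1.06 -1.39] -4.28
0.012 0.21 [ 1.13 -1.56] -5.0
0.012 0.135 [ 1.17 -1.73] -5.72
0.012 0.06 [ 1.21 -1.91] -6.43
0.012 -0.015 [ 1.23 -2.09] -7.15
0.012 -0.09 [ 1.24 -2.27] -7.87
0.012 -0.165 [ 1.23 -2.45] -8.58
0.012 -0.24 [ 1.22 -2.63] -9.3
0.012 -0.315 [ 1.18 -2.81] -10.01
0.012 -0.39 [ 1.14 -2.98] -10.73
0.012 -0.465 [ 1.08 -3.15] -11.45
0.012 -0.54 [ 1.01 -3.32] -12.16
0.012 -0.615 [ 0.93 -3.48] -12.88
0.012 -0.69 [ 0.83 -3.63] -13.6
0.012 -0.765 [ 0.73 -3.78] -14.31
```

View pics/w2.png

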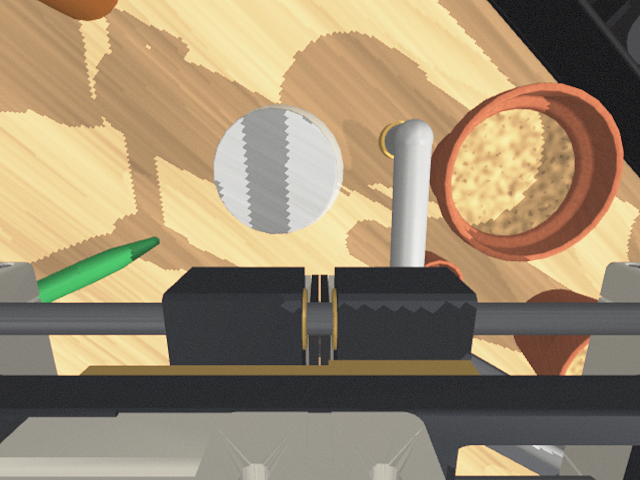

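The tube runs from (408,265) to the elbow at (413,135), parallel to the tool x axis and clear to the right of the fingers. I'll sweep clockwise on the arc now, turning the tool with the arm.

Call:
{"api": "carry_out", "payload": {
  "commands": [
    [0.1, -0.12, 0, 0],
    [0.22, -0.25, 0, 0],
    [0.37, -0.36, 0, -0.7],
    [0.51, -0.48, 0, -1.4],
    [0.64, -0.61, 0, -2.1],
    [0.76, -0.75, 0, -2.9],
    [0.87, -0.9, 0, -3.6],
    [0.97, -1.06, 0, -4.3],
    [1.05, -1.22, 0, -5],
    [1.13, -1.39, 0, -5.7]
  ]
}}

```text
t: 6.6
eef_pos: [0.6214, 0.0942, 0.1635]
ee_rot: [-3.141, 0.0, 0.134]
force: [-0.5, 0.9, -0.0]
width: 0.0003
gripper_force: 0.4
```

Run:
```python
from h import *
s=arm.get_state(); print(s['t'],s['eef_pos'],s['ee_rot'],s['force'])
C=np.array([.5065,.05])
for c in ('top','side','wrist'):
  f=arm.grab_frame(c)
  if c=='top': save(f,'t3')
  for n,z in dict(nozzle=.13,spout_mid=.165).items():
    for m in arm.mark_of(f,n)[:1]:
      p=atz(f,m['uv'],z); r=p[:2]-C; print(c,n,round(m['conf'],2),np.round(m['uv']),np.round(p,3),np.hypot(*r),np.arctan2(r[1],r[0]))
```

```text
6.6 [0.62139432 0.0941953  0.16345464] [-3.14147289e+00  2.32917048e-04  1.33839356e-01] [-0.45874324  0.87568533 -0.01829225]
top spout_mid 0.86 [296. 191.] [0.622 0.075 0.165] 0.11846058377670401 0.2109884003869374
side nozzle 0.65 [223. 259.] [0.7   0.075 0.13 ] 0.1950127057880418 0.13002617123612772
wrist nozzle 0.79 [364. 138.] [0.7   0.082 0.13 ] 0.1961187376637136 0.16621930323002335
```

Call:
{"api": "carry_out", "payload": {
  "commands": [
    [0.06, -0.18, 0, -0.7],
    [0.11, -0.36, 0, -1.4],
    [0.14, -0.54, 0, -2.1],
    [0.16, -0.72, 0, -2.9],
    [0.17, -0.91, 0, -3.6],
    [0.16, -1.09, 0, -4.3],
    [0.14, -1.28, 0, -5],
    [0.1, -1.46, 0, -5.7],
    [0.06, -1.61, 0, -6.3],
    [0.04, -1.66, 0, -6.5]
  ]
}}

```text
t: 8.3
eef_pos: [0.623, 0.0119, 0.1636]
ee_rot: [-3.141, -0.0, -0.544]
force: [-0.5, 0.1, 0.1]
width: 0.0004
gripper_force: 0.3
```

Run:
```python
from h import *
s=arm.get_state(); print(s['t'],s['eef_pos'],s['ee_rot'],s['force'])
C=np.array([.5065,.05])
for c in ('top','side','wrist'):
  f=arm.grab_frame(c); save(f,c+'4')
  for n,z in dict(nozzle=.13,spout_mid=.165,stake_pot_mouth=.095,feeder=0,lever_pivot=.142,lever_tip=.142).items():
    for m in arm.mark_of(f,n)[:1]:
      p=atz(f,m['uv'],z); r=p[:2]-C; print(c,n,round(m['conf'],2),np.round(m['uv']),np.round(p,3),np.hypot(*r).round(3),np.arctan2(r[1],r[0]).round(3))
```

```text
8.3 [0.6230327  0.0119106  0.16359813] [-3.14124530e+00 -1.37864684e-04 -5.44397566e-01] [-0.5103739   0.14699545  0.14657978]
top nozzle 0.64 [343. 176.] [ 0.674 -0.054  0.13 ] 0.197 -0.557
top stake_pot_mouth 0.88 [356. 189.] [ 0.646 -0.093  0.095] 0.2 -0.797
top feeder 0.86 [307. 243.] [0.506 0.05  0.   ] 0.001 -2.316
top lever_pivot 0.65 [401. 214.] [ 0.563 -0.214  0.142] 0.27 -1.359
side nozzle 0.82 [247. 228.] [ 0.676 -0.061  0.13 ] 0.202 -0.58
side spout_mid 0.92 [271. 228.] [ 0.607 -0.01   0.165] 0.117 -0.537
side stake_pot_mouth 0.84 [264. 233.] [ 0.642 -0.095  0.095] 0.198 -0.817
side feeder 0.98 [312. 303.] [0.504 0.05  0.   ] 0.003 3.137
wrist nozzle 0.94 [361. 141.] [ 0.676 -0.044  0.13 ] 0.193 -0.508
wrist lever_tip 0.5 [158. 224.] [0.695 0.071 0.142] 0.19 0.109
```

View pics/wrist4.png

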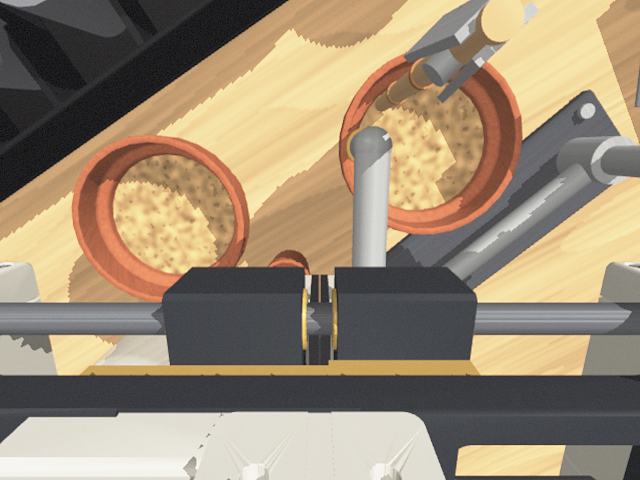

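The nozzle elbow is at (370,143), over the pot's left rim. The pot mouth centre is near (431,144) and the stake is clear at (500,20). I'll fit the pot mouth precisely.

Run:
```python
from h import *
s=arm.get_state(); p0=s['eef_pos'][:2];y0=s['ee_rot'][2]
f=arm.grab_frame('wrist'); C=np.array([.505,.05])
# rim pixels read off the picture: fit circle at z=.095
px=[(522,140),(513,180),(490,213),(455,232),(415,233),(340,140),(345,110),(365,80),(395,58)]
P=np.array([atz(f,u,.095)[:2] for u in px])
from scipy.optimize import least_squares
r=least_squares(lambda v:np.hypot(*(P-v[:2]).T)-v[2],[.645,-.085,.058]); print(r.x,np.round(r.fun,4))
e=r.x[:2]-C; print(np.hypot(*e),np.arctan2(e[1],e[0]))
print('elbow',atz(f,(370,143),.168), p0,y0)
v=atz(f,(370,143),.168)[:2]-C; print(np.hypot(*v),np.arctan2(v[1],v[0]))
```

```text
[ 0.6475134  -0.08406428  0.05839862] [-0.0012  0.0003  0.0017  0.0007 -0.002  -0.0002  0.0012  0.0003 -0.0007]
0.19566118908048105 -0.7548588743305288
elbow [ 0.67441329 -0.04277545  0.168     ] [0.62307879 0.01185658] -0.5441867063144668
0.19315316820352577 -0.5010202526548674
```

Call:
{"api": "carry_out", "payload": {
  "commands": [
    [0, -0.07, 0, -0.3],
    [-0.02, -0.14, 0, -0.6],
    [-0.05, -0.21, 0, -0.9],
    [-0.08, -0.28, 0, -1.2],
    [-0.12, -0.34, 0, -1.5],
    [-0.16, -0.41, 0, -1.8],
    [-0.2, -0.47, 0, -2.0],
    [-0.24, -0.52, 0, -2.2],
    [-0.24, -0.52, 0, -2.2],
    [-0.24, -0.52, 0, -2.2]
  ]
}}

```text
t: 10.65
eef_pos: [0.6108, -0.0141, 0.1634]
ee_rot: [3.141, 0.0, -0.774]
force: [1.4, -0.2, -0.2]
width: 0.0004
gripper_force: 0.0
```

Run:
```python
from h import *
s=arm.get_state(); print(s['t'],s['eef_pos'],s['ee_rot'],s['force'])
C=np.array([.505,.05])
for c in ('top','side','wrist'):
  f=arm.grab_frame(c); save(f,c+'5')
  for n,z in dict(nozzle=.13,spout_mid=.165,stake_pot_mouth=.095).items():
    for m in arm.mark_of(f,n)[:1]:
      p=atz(f,m['uv'],z); r=p[:2]-C; print(c,n,round(m['conf'],2),np.round(m['uv']),np.round(p,3),np.hypot(*r).round(3),np.arctan2(r[1],r[0]).round(3))
```

```text
10.65 [ 0.61084954 -0.01413026  0.16338924] [ 3.14123317e+00  3.06827731e-04 -7.74381703e-01] [ 1.36261038 -0.21314641 -0.17325042]
top nozzle 0.75 [353. 184.] [ 0.652 -0.084  0.13 ] 0.199 -0.741
top spout_mid 0.57 [332. 199.] [ 0.599 -0.024  0.165] 0.12 -0.664
top stake_pot_mouth 0.93 [354. 188.] [ 0.65  -0.087  0.095] 0.2 -0.756
side nozzle 0.78 [261. 224.] [ 0.645 -0.081  0.13 ] 0.192 -0.751
side spout_mid 0.6 [280. 226.] [ 0.589 -0.024  0.165] 0.112 -0.717
side stake_pot_mouth 0.94 [264. 233.] [ 0.643 -0.095  0.095] 0.2 -0.812
wrist nozzle 0.82 [364. 147.] [ 0.646 -0.079  0.13 ] 0.191 -0.742
wrist stake_pot_mouth 0.89 [359. 143.] [ 0.647 -0.082  0.095] 0.194 -0.748
```

View pics/wrist5.png

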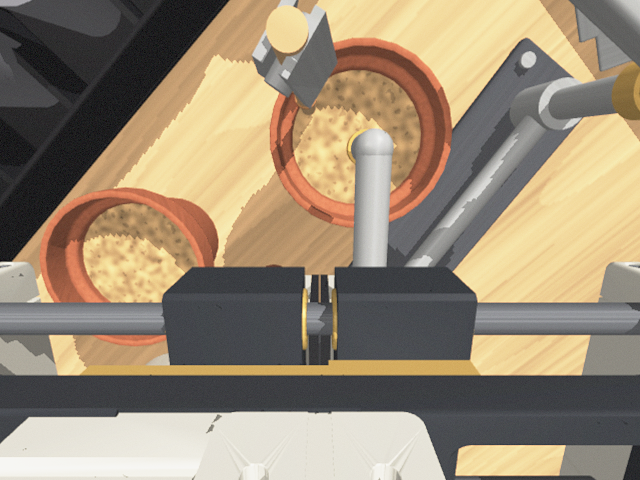

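The nozzle elbow at (372,143) now sits over the pot's middle, around (361,133), about 2 mm short. I'll give it a tiny nudge, then back off along the normal and go up.

Call:
{"api": "carry_out", "payload": {
  "commands": [
    [-0.02, -0.03, 0, 0],
    [-0.02, -0.03, 0, 0],
    [-0.02, -0.03, 0, 0],
    [0.1, 0.1, 0, 0],
    [0.3, 0.3, 0, 0],
    [0.5, 0.5, 0, 0],
    [0.5, 0.5, 0.8, 0],
    [0.5, 0.5, 1.8, 0],
    [0.5, 0.5, 2.8, 0],
    [0.5, 0.5, 3.4, 0]
  ]
}}

```text
t: 12.5
eef_pos: [0.6372, 0.0116, 0.3365]
ee_rot: [-3.139, -0.002, -0.774]
force: [0.2, -0.6, -1.4]
width: 0.0004
gripper_force: 0.0
```

Run:
```python
from h import *
s=arm.get_state(); print(s['t'],s['eef_pos'],s['ee_rot'])
C=np.array([.505,.05])
for c in ('top','side','wrist'):
  f=arm.grab_frame(c); save(f,c+'6')
  for n,z in dict(nozzle=.13,spout_mid=.165,stake_pot_mouth=.095,lever_pivot=.142,lever_tip=.142).items():
    for m in arm.mark_of(f,n)[:1]:
      p=atz(f,m['uv'],z); r=p[:2]-C; print(c,n,round(m['conf'],2),np.round(m['uv']),np.round(p,3),np.hypot(*r).round(3),np.arctan2(r[1],r[0]).round(3))
```

```text
12.5 [0.63723566 0.01157067 0.33653066] [-3.13904901e+00 -1.99546455e-03 -7.73988160e-01]
top nozzle 0.66 [355. 184.] [ 0.65  -0.088  0.13 ] 0.201 -0.761
top spout_mid 0.89 [333. 198.] [ 0.603 -0.026  0.165] 0.124 -0.662
top stake_pot_mouth 0.87 [354. 188.] [ 0.649 -0.087  0.095] 0.199 -0.76
top lever_pivot 0.71 [398. 215.] [ 0.561 -0.204  0.142] 0.26 -1.355
top lever_tip 0.64 [393. 183.] [ 0.651 -0.193  0.142] 0.284 -1.03
side nozzle 0.8 [262. 223.] [ 0.643 -0.089  0.13 ] 0.196 -0.788
side spout_mid 0.65 [277. 223.] [ 0.597 -0.035  0.165] 0.125 -0.748
side stake_pot_mouth 0.57 [264. 233.] [ 0.642 -0.099  0.095] 0.202 -0.825
side lever_pivot 0.79 [300. 193.] [ 0.564 -0.24   0.142] 0.296 -1.368
side lever_tip 0.57 [264. 202.] [ 0.655 -0.176  0.142] 0.272 -0.985
wrist nozzle 0.73 [381. 147.] [ 0.644 -0.082  0.13 ] 0.192 -0.759
wrist spout_mid 0.63 [380. 220.] [ 0.598 -0.032  0.165] 0.124 -0.723
wrist stake_pot_mouth 0.79 [374. 143.] [ 0.648 -0.084  0.095] 0.196 -0.751
wrist lever_pivot 0.72 [543. 112.] [ 0.562 -0.212  0.142] 0.268 -1.358
wrist lever_tip 0.78 [471.  50.] [ 0.652 -0.196  0.142] 0.287 -1.033
```

View pics/wrist6.png

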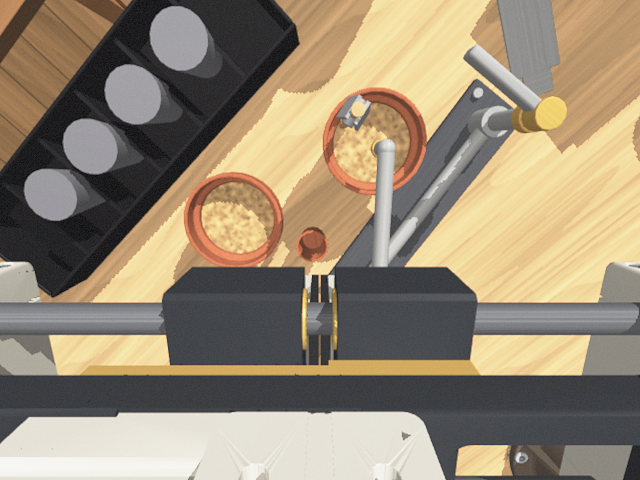

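The nozzle at (381,147) is centred in the stake pot mouth at (374,143). The lever tip is at (471,50) and its pivot at (543,112). Next is the lever side, staying high with the tool turned.

Call:
{"api": "carry_out", "payload": {
  "commands": [
    [-0.1, -0.4, 0, 1],
    [-0.1, -0.8, 0, 2],
    [-0.2, -1.2, 0, 3.2],
    [-0.3, -1.6, 0, 4.4],
    [-0.3, -2.0, 0, 5.6],
    [-0.4, -2.5, 0, 6.8],
    [-0.5, -3.0, 0, 8],
    [-0.5, -3.4, 0, 9.2],
    [-0.5, -3.4, 0, 10.4],
    [-0.5, -3.4, 0, 10.7]
  ]
}}

```text
t: 14.65
eef_pos: [0.611, -0.1594, 0.3335]
ee_rot: [-3.142, -0.0, 0.346]
force: [0.1, -0.3, -0.2]
width: 0.0004
gripper_force: 0.0
```

Run:
```python
from h import *
s=arm.get_state(); print(s['t'],s['eef_pos'],s['ee_rot'])
f=arm.grab_frame('wrist'); save(f,'w7')
for n,z in dict(nozzle=.13,stake_pot_mouth=.095,lever_pivot=.142,lever_tip=.142).items():
    for m in arm.mark_of(f,n)[:1]: print(n,round(m['conf'],2),np.round(m['uv']),np.round(atz(f,m['uv'],z),3))
g=cv2.imread('pics/wrist6.png')
```

```text
14.65 [ 0.6110251  -0.15939644  0.33352483] [-3.14158573e+00 -1.16533263e-04  3.46137512e-01]
nozzle 0.64 [258. 158.] [ 0.647 -0.08   0.13 ]
stake_pot_mouth 0.89 [267. 160.] [ 0.645 -0.084  0.095]
lever_pivot 0.38 [ 45. 120.] [0.613 0.122 0.142]
lever_tip 0.63 [369. 190.] [ 0.657 -0.196  0.142]
```

View pics/w7.png

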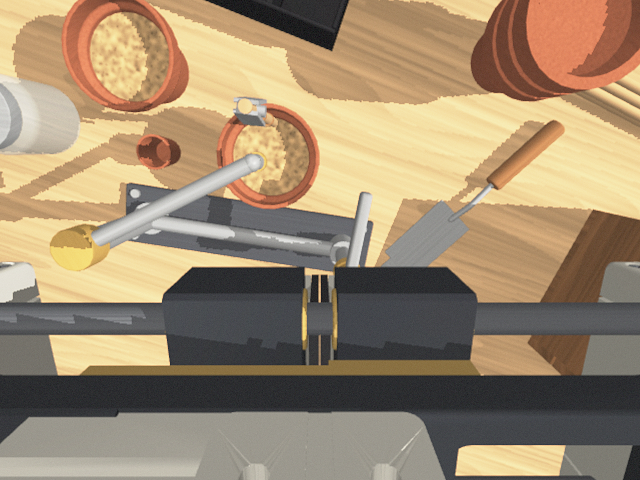

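The lever tip is at (366,195). The fingers are to its left, and the stake and clip at (248,107) are well ahead of the gripper body. I'll go down.

Call:
{"api": "carry_out", "payload": {
  "commands": [
    [0, 0, -0.4, 0],
    [0, 0, -1.0, 0],
    [0, 0, -1.6, 0],
    [0, 0, -2.2, 0],
    [0, 0, -2.7, 0],
    [0, 0, -3.2, 0],
    [0, 0, -3.5, 0],
    [0, 0, -3.75, 0],
    [0, 0, -3.85, 0],
    [0, 0, -3.85, 0]
  ]
}}

```text
t: 16.15
eef_pos: [0.6113, -0.1591, 0.1412]
ee_rot: [3.141, -0.0, 0.346]
force: [0.3, -0.4, 0.5]
width: 0.0003
gripper_force: 0.0
```

Run:
```python
from h import *
s=arm.get_state(); print(s['t'],s['eef_pos'],s['ee_rot'],s['force'])
C=np.array([.562,-.217]);p0=s['eef_pos'][:2];y0=s['ee_rot'][2]
for t in np.linspace(.205,-1.366,17):
    p=C+.06*np.array([np.cos(t),np.sin(t)])+.023*np.array([-np.sin(t),np.cos(t)])
    print(round(t,3),np.round((p-p0)/.05,2),round(np.degrees(t-y0)/6,2))
```

```text
16.15 [ 0.61126796 -0.15912318  0.14117127] [ 3.14141104e+00 -1.91294663e-04  3.45989798e-01] [ 0.31886299 -0.43227138  0.52761562]
0.205 [ 0.1  -0.46] -1.35
0.107 [ 0.16 -0.57] -2.28
0.009 [ 0.21 -0.69] -3.22
-0.09 [ 0.25 -0.81] -4.16
-0.188 [ 0.28 -0.93] -5.1
-0.286 [ 0.3  -1.05] -6.03
-0.384 [ 0.3  -1.18] -6.97
-0.482 [ 0.29 -1.31] -7.91
-0.581 [ 0.27 -1.43] -8.85
-0.679 [ 0.24 -1.55] -9.78
-0.777 [ 0.19 -1.67] -10.72
-0.875 [ 0.14 -1.78] -11.66
-0.973 [ 0.07 -1.89] -12.6
-1.071 [-0.01 -1.99] -13.54
-1.17 [-0.09 -2.08] -14.47
-1.268 [-0.19 -2.17] -15.41
-1.366 [-0.29 -2.24] -16.35
```

Call:
{"api": "carry_out", "payload": {
  "commands": [
    [0.05, -0.23, 0, 0],
    [0.1, -0.46, 0, -0.3],
    [0.16, -0.57, 0, -0.8],
    [0.21, -0.69, 0, -1.5],
    [0.25, -0.81, 0, -2.3],
    [0.28, -0.93, 0, -3.2],
    [0.3, -1.05, 0, -4.2],
    [0.3, -1.18, 0, -5.3],
    [0.29, -1.31, 0, -6.4],
    [0.27, -1.43, 0, -7.5]
  ]
}}

```text
t: 17.4
eef_pos: [0.6246, -0.2313, 0.141]
ee_rot: [-3.141, 0.0, -0.445]
force: [-0.3, 1.7, -0.6]
width: 0.0004
gripper_force: 0.8
```

Call:
{"api": "carry_out", "payload": {
  "commands": [
    [-0.03, -0.12, 0, -1.2],
    [-0.08, -0.24, 0, -2.4],
    [-0.13, -0.35, 0, -3.6],
    [-0.2, -0.46, 0, -4.8],
    [-0.28, -0.56, 0, -5.8],
    [-0.36, -0.65, 0, -6.8],
    [-0.43, -0.71, 0, -7.6],
    [-0.47, -0.75, 0, -8.1],
    [-0.5, -0.77, 0, -8.4],
    [-0.52, -0.79, 0, -8.6]
  ]
}}

```text
t: 18.65
eef_pos: [0.5989, -0.2708, 0.1413]
ee_rot: [-3.141, -0.001, -1.342]
force: [1.2, -1.2, 0.4]
width: 0.0004
gripper_force: 0.6
```

Run:
```python
from h import *
s=arm.get_state(); print(s['t'],s['eef_pos'],s['ee_rot'],s['force'],s['moment'])
for c in ('top','side','wrist'):
  f=arm.grab_frame(c); save(f,c+'8')
  for n,z in dict(nozzle=.13,stake_pot_mouth=.095,lever_pivot=.142,lever_tip=.142).items():
    for m in arm.mark_of(f,n)[:1]: print(c,n,round(m['conf'],2),np.round(m['uv']),np.round(atz(f,m['uv'],z),3))
```

```text
18.65 [ 0.59888677 -0.27076013  0.14132827] [-3.14079598e+00 -5.27681369e-04 -1.34154522e+00] [ 1.24374632 -1.17095895  0.42513517] [-0.1634587  -0.61081149  0.02760723]
top lever_pivot 0.47 [403. 216.] [ 0.557 -0.219  0.142]
top lever_tip 0.44 [435. 208.] [ 0.58  -0.308  0.142]
side nozzle 0.8 [261. 222.] [ 0.646 -0.091  0.13 ]
side stake_pot_mouth 0.7 [264. 233.] [ 0.642 -0.097  0.095]
side lever_pivot 0.66 [300. 196.] [ 0.563 -0.221  0.142]
side lever_tip 0.36 [367. 210.] [ 0.381 -0.163  0.142]
wrist lever_tip 0.89 [365. 235.] [ 0.586 -0.303  0.142]
```

View pics/wrist8.png

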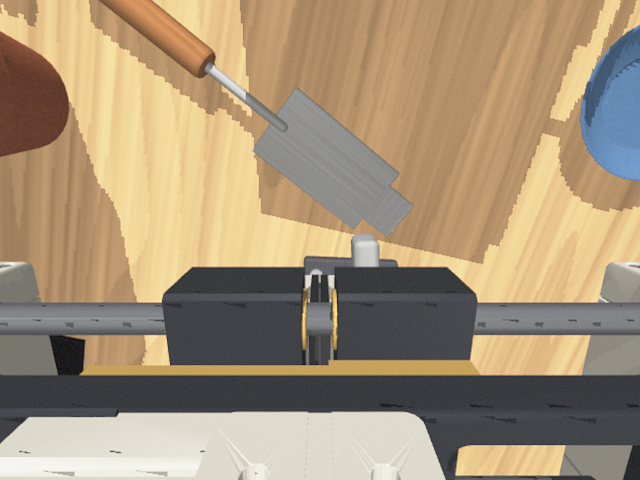

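The lever tip at (365,235) is nearly in line. It's at about -1.31 rad against the stop at -1.37. I'll press gently to the stop.

Call:
{"api": "carry_out", "payload": {
  "commands": [
    [-0.01, 0, 0, -0.05],
    [-0.02, 0, 0, -0.1],
    [-0.03, -0.01, 0, -0.15],
    [-0.04, -0.01, 0, -0.2],
    [-0.05, -0.01, 0, -0.25],
    [-0.06, -0.01, 0, -0.25],
    [-0.07, -0.01, 0, -0.25],
    [-0.08, -0.02, 0, -0.25],
    [-0.08, -0.02, 0, -0.25],
    [-0.08, -0.02, 0, -0.25]
  ]
}}

```text
t: 20.65
eef_pos: [0.5944, -0.271, 0.1409]
ee_rot: [3.141, 0.0, -1.366]
force: [0.4, -0.4, 1.0]
width: 0.0005
gripper_force: 0.3
```

Call:
{"api": "carry_out", "payload": {
  "commands": [
    [-0.01, 0, 0, 0],
    [-0.02, 0, 0, 0],
    [-0.03, -0.01, 0, 0],
    [-0.04, -0.01, 0, 0],
    [-0.05, -0.01, 0, 0],
    [-0.06, -0.01, 0, 0],
    [-0.07, -0.01, 0, 0],
    [-0.07, -0.01, 0, 0],
    [-0.07, -0.01, 0, 0],
    [-0.07, -0.01, 0, 0]
  ]
}}

```text
t: 21.9
eef_pos: [0.5918, -0.2717, 0.1411]
ee_rot: [-3.14, -0.001, -1.366]
force: [4.6, -1.3, -3.7]
width: 0.0003
gripper_force: 2.3
```

The force has risen to 4.6 N, so the lever is on its stop. I'll back off and go up.

Call:
{"api": "carry_out", "payload": {
  "commands": [
    [-0.01, 0, 0, 0],
    [-0.01, 0, 0, 0],
    [0.1, 0.02, 0, 0],
    [0.3, 0.06, 0, 0],
    [0.6, 0.12, 0, 0],
    [0.6, 0.12, 0.5, 0],
    [0.6, 0.12, 1.3, 0],
    [0.6, 0.12, 2.2, 0],
    [0.6, 0.12, 3.0, 0],
    [0.6, 0.12, 3.0, 0]
  ]
}}

```text
t: 23.15
eef_pos: [0.6232, -0.266, 0.2952]
ee_rot: [-3.136, -0.003, -1.366]
force: [0.7, 0.1, -1.2]
width: 0.0005
gripper_force: 0.0
```

Run:
```python
from h import *
s=arm.get_state(); print(s['t'],s['eef_pos'],s['force'])
for c in ('top','side','wrist'):
  f=arm.grab_frame(c); save(f,c+'9')
  for n,z in dict(nozzle=.13,stake_pot_mouth=.095,plain_pot_mouth=.095,lever_pivot=.142,lever_tip=.142).items():
    for m in arm.mark_of(f,n)[:1]: print(c,n,round(m['conf'],2),np.round(m['uv']),np.round(atz(f,m['uv'],z),3))
  if c!='top': save(f,c+'9')
a=cv2.imread('pics/side9.png')[130:380,150:470]; b=cv2.imread('pics/wrist9.png')
cv2.imwrite('pics/c9.png',np.vstack([cv2.resize(a,(480,375)),cv2.resize(b[:300],(480,225))]))
```

```text
23.15 [ 0.62322315 -0.26597829  0.29523439] [ 0.65637969  0.06649163 -1.18543846]
top nozzle 0.65 [474. 288.] [ 0.36  -0.408  0.13 ]
top lever_pivot 0.55 [401. 216.] [ 0.557 -0.214  0.142]
top lever_tip 0.65 [435. 207.] [ 0.583 -0.309  0.142]
side nozzle 0.57 [260. 222.] [ 0.65  -0.093  0.13 ]
side stake_pot_mouth 0.82 [262. 236.] [ 0.645 -0.082  0.095]
side plain_pot_mouth 0.89 [226. 275.] [0.693 0.087 0.095]
side lever_pivot 0.54 [302. 194.] [ 0.559 -0.234  0.142]
side lever_tip 0.73 [298. 183.] [ 0.58  -0.305  0.142]
wrist lever_tip 0.57 [378. 191.] [ 0.579 -0.307  0.142]
```

View pics/c9.png

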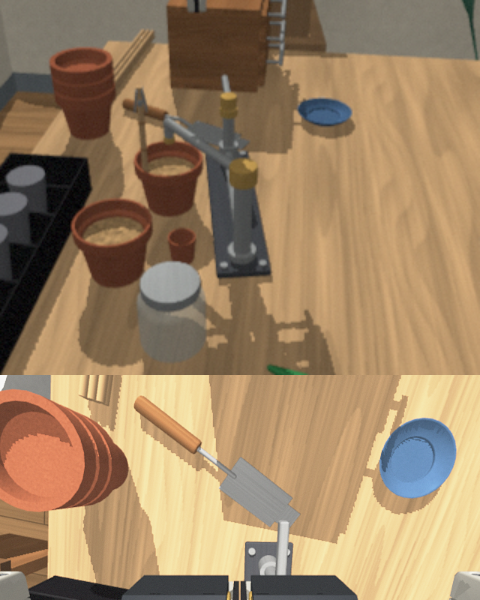

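The composite shows the lever (tip at 285,525) in line with the pipe, the nozzle over the stake pot, and everything else standing. I'll hand it in.

```bash
python3 -c "
from station import arm
print(arm.job_done())"
```

```text
the job is handed in; nothing more can be done
None
```

The job is handed in: the nozzle hangs over the middle of the staked pot (to within a few mm), then the shut-off lever was pushed to its open stop, and I saw nothing else disturbed; the judge's result was not shown.

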